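# Check the marble slab's edge with the cased straightedge

## Task

Open the black instrument case by swinging its lid up and over, past its balance point, so that it stays open by itself. Then lift out the straightedge and lay it on the desk, grip upwards, with one long side flush against the front long edge of the marble slab (the edge that faces the robot), its whole length backed by the slab. Leave the lid open and the other things where they are.

Things in the scene. Friction and masses are not known exactly. Their poses are not given: they have to be found in the camera images.
- case: Black clamshell instrument case with aluminium corners, fixed to the desk. Outside 120 mm (x) by 240 mm (y), base 30 mm high, 52 mm with the lid shut. Origin: centre of its underside on the desk; x points from the handle side to the hinge side, y along the hinge, z up. Walls 4 mm thick; the lined floor is 12 mm above the desk, the rim of the base 30 mm.
- lid (a joint): Angle of the case's lid in rad: 0 shut, 2.4 fully open (at its stop, leaning back beyond the case). Only its own weight (0.25 kg in all) and light hinge damping act on it: let go below about 1.4 it falls shut, above that it falls open to the stop. No latch.
- case_hinge (a point): Middle of the hinge line of the lid, at the far (+x) edge of the case, 30 mm above the desk; the line runs along the case's y.
- lid_handle (a point): Middle of the round aluminium bar handle on the lid's front; it moves with the lid. The bar is 10 mm thick, 100 mm long along the case's y, stands 34 mm (centre) off the front face of the lid and, with the lid shut, is 41 mm above the desk; it is 154 mm from the hinge line in x and 11 mm above it (lid shut). Two legs at the bar's ends join it to the lid; between them it is free all round.
- straightedge_center (a point): Centre (half-way up) of the loose straightedge, 0.3 kg, that lies in the case, along it more or less, grip upwards: a steel blade 180 mm long (its y), 28 mm wide (its x), 10 mm thick, with a black upright grip along its middle, 90 mm long, 14 mm thick (x), 20 mm high. 30 mm high in all; this point is 15 mm above its underside. Both ends and both sides are alike.
- slab: White marble slab, 104 mm (x) by 303 mm (y), 10 mm high, flat on the desk and immovable. Origin: centre of its underside; its -x side faces the robot, y along its length. A round box (30 mm high) and a note block (8 mm high) stand on its rear half.
- slab_front (a point): Middle of the slab's front long edge (its -x side face), 5 mm above the desk; axes as the slab's: the edge runs along y, x points into the slab.
- bean_weight: Dark bean-shaped paperweight, 53 x 105 x 25 mm, loose on the desk between case and slab; leave alone. Origin: centre of its underside.
- round_box: Round cream box, 71 mm across, 30 mm high, loose on the slab; leave alone. Origin: centre of its underside.
- note_block: Yellow note block, 51 x 38 x 8 mm, loose on the slab; leave alone. Origin: centre of its underside.

How it is judged (in metres and radians):
On the way, in this order (a step that is already met when the one before it is completed fails the run):
1. the lid stands open by itself, untouched (value of joint lid above 1.9 rad and contact force between each of the arm, the fingers and lid below 0.2 N), for 0.3 s.
2. the straightedge is lifted clear of the case, the lid still open (z of straightedge_center in the frame of case above 0.06 m and value of joint lid above 1.9 rad), for 0.2 s.
At the end, for the whole second after the job is handed in: The lid is open beyond 1.9 rad; the straightedge lies flat on the desk, grip upwards, at rest, its long side along the slab's front edge within 0.04 rad and 4 mm, its middle within 65 mm of the middle of that edge (value of joint lid above 1.9 rad and height (world z) of straightedge_center below 0.018 m and angle between straightedge_center's own z axis and vertical below 0.06 rad and angle between the y axis of straightedge_center and the y axis of slab_front, either way round below 0.04 rad and x of straightedge_center in the frame of slab_front between -0.018 and -0.011 m and y of straightedge_center in the frame of slab_front between -0.065 and 0.065 m and linear speed of straightedge below 0.02 m/s); the robot touches nothing.
It fails at once if a bystander (paperweight, round box, note block) is moved by more than 30 mm (distance of any of bean_weight, round_box, note_block from where it was at the start of the episode above 0.03 m).
It also fails if it takes over 61 s, if anything falls off the work surface, if the arm or the gripper's body presses on something with over 40 N, if the wrist force passes 120 N, or if a joint passes its speed limit or range.

## Robot

A 6-joint arm with a two-finger parallel gripper is mounted at the origin on a cart in front of the work surface, level with it; the furniture and walls round the work are solid. World frame = base frame: x ahead of the robot, y to its left, z up, the work surface at z = 0. Lengths are in mm, angles in rad, forces in N, time in s.
With the tool pointing down it reaches from about 275 to 750 mm from the base axis. Payload 10.2 kg.
Tool frame: the origin (TCP) lies at the very end of the fingers, on their centre line; the grasp point (between the pads) lies 19 mm behind it; z points along the fingers, y is the line along which they close (so a half turn about z gives the same grasp; the last joint's range is limited). The gripper opens to 85 mm and grips with 20 to 120 N. Pads are 22 mm wide; open, the fingers measure 114 mm over their backs; the gripper's body (76 mm by 85 mm) begins 54 mm behind the grasp point. The pads swing forward as they close: fully open they stand 13 mm farther back than shut.
Start: joints at [1.047, 0.313, 1.498, -0, 1.331, -0.223], TCP at [155.562, 501.43, 231.294] pointing down, gripper open.
Joint ranges: [-2.94, 2.94], [-0.97, 2.17], [0.19, 2.56], [-1.23, 4.37], [0.02, 3.11], [-2.88, 2.88]. Speed limits (rad/s): [2.39, 2.39, 3.01, 3.14, 3.14, 3.14].

## Interface

Orientations are given as a unit quaternion [w, x, y, z].
In Python, from rig import ctrl gives the robot as it stands.
- The arm moves only by the shell command python3 -m inch 'ROWS' [OPENING] [FORCE]. ROWS is text: rows parted by semicolons, each of 6 numbers parted by spaces: the shift along the tool's x, y, z in mm, then the turn, a rotation vector about the tool's x, y, z in units of 6 degrees (1.0 is 6 degrees). A call has exactly 10 rows; each row shifts and turns the commanded pose from where the row before left it, along the tool's axes as they then stand; what a row does not reach is not made up. A row lasts 1/12 s, in which the tool goes at most 41.7 mm and 7.16 degrees, less where a joint would pass 70% of its speed; a pose out of reach is approached as far as the arm can. A call with a gripper value outside its range is refused whole. OPENING is the opening, from 0 (shut) to 1 (fully open), set as the call begins (- or left out, the last holds). The fingers move at their own pace and stop on an object; FORCE is the grip in N (left out, the last holds). Time passes only in rows, so rows that do not move let the fingers close, or fill a call up. It gives the time, the measured TCP pose, the force, the opening and the grip force at its end, in the units of the state.
- ctrl.sense(): the state, without advancing time (a new reading comes with each control period).
- ctrl.capture(name): name is "scene" or "top"; returns a dict with "image" (480x640x3 uint8, red, green, blue), "intrinsics" (3x3 intrinsics, pixels), "rvec" (rotation vector, rad) and "tvec" (3), from world to camera coordinates, as OpenCV has them. Camera axes: x right, y down, z forward; pixel columns grow to the right and rows downward; lengths in mm; the calibration is good to about 2 mm. A picture is of the moment at which its call begins. There is no depth.
- ctrl.finish_job(): hands the job in; it is judged then, once.
The state is a dict: "time_s": time; "joints": joint angles; "dq": joint speeds; "tau": joint torques, N m; "eef_pos": TCP position; "ee_rot": TCP orientation; "force": force on the tool from outside, world axes, zero at the start; "wrist_torque": the same for the moment, N m; "grip_width": opening from 0.0 (shut) to 1.0 (fully open); "grip_force": force on a finger pad.
Only numpy, scipy, OpenCV 4.12 (cv2) and the standard library are available. Lean on these libraries where they do the work, as an engineer would, in place of code of your own. Each camera call takes 0.05 s, during which the arm holds its last target. There are 200 camera calls.

## Working session

There is one attempt and no reset: what is moved stays moved. The work goes in short steps, Python scripts to look and compute and a shell command to move; the robot and the scene stay as the last step left them, time stands still between calls to the robot, and variables do not carry over. Pictures are saved under pics/ and viewed, at most 10 in all, crops included, and the job is handed in when it is done.

```bash
ls; mkdir -p pics; python3 - <<'E'
from rig import ctrl
import cv2,pickle
s=ctrl.sense(); print(s)
for n in("top","scene"):
    c=ctrl.capture(n); cv2.imwrite(f"pics/{n}0.png",c["image"][:,:,::-1]); pickle.dump(c,open(f"{n}0.pkl","wb"))
    print(n,c["intrinsics"],c["rvec"],c["tvec"])
E
```

```text
pics
{'time_s': 0.0, 'joints': array([ 1.04659923e+00,  3.13437052e-01,  1.49845493e+00,  3.00983933e-05,
        1.33101444e+00, -2.23417001e-01]), 'dq': array([ 0.00092391, -0.00142998, -0.00019582,  0.00012022,  0.00213767,
       -0.00177685]), 'tau': array([-4.19538401e-04, -4.12272656e+01, -2.59746015e+01, -2.15596028e-04,
        4.19676522e-03, -8.76751130e-06]), 'eef_pos': array([155.41560126, 501.19030601, 230.73499081]), 'ee_rot': array([-2.53475123e-04,  1.49827299e-01,  9.88711965e-01, -6.06182197e-04]), 'force': array([-0.26141686,  0.9156537 ,  0.45279985]), 'wrist_torque': array([ 0.001271  , -0.00915653,  0.03259994]), 'grip_force': 0.0, 'grip_width': 1.003986600970699}
top [[566.08803084   0.         315.98164895]
 [  0.         566.08803084 240.8911096 ]
 [  0.           0.           1.        ]] [ 2.15554917 -2.17862495  0.11961382] [  50.20446667  514.65466755 1144.00685668]
scene [[509.85027766   0.         324.15969675]
 [  0.         509.85027766 238.36513736]
 [  0.           0.           1.        ]] [ 2.09001643 -1.35374152  0.52471975] [-184.211647    396.23215951  683.81508635]
```

View pics/top0.png

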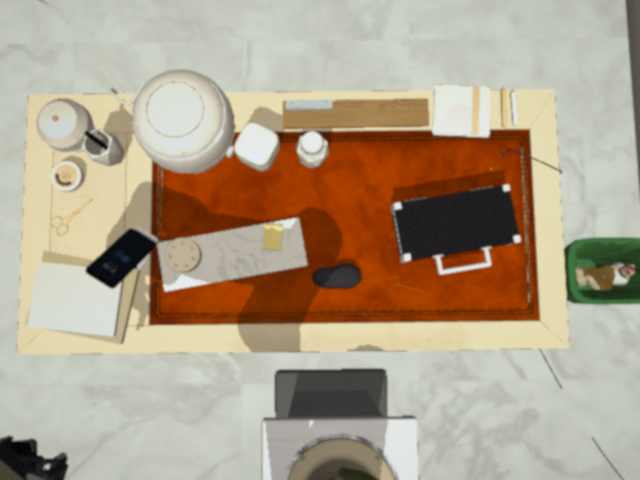

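View pics/scene0.png

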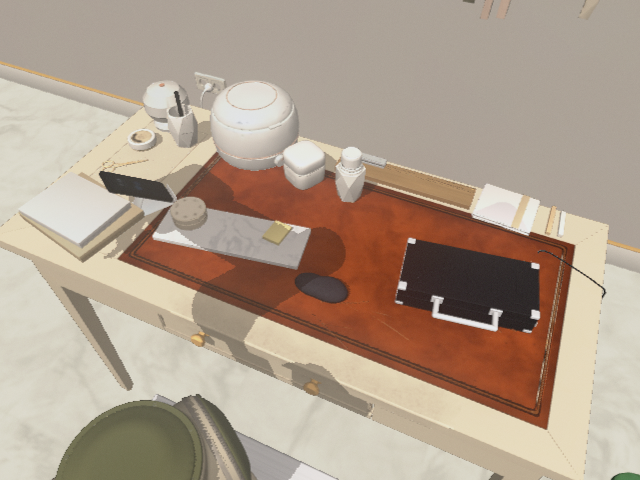

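Top view: case corners at about (393,203), (507,186), (518,240), (404,260), handle bar at about (440,272)–(490,265). Slab front edge runs from (163,291) to (308,264). The bean is at (337,275). Next I'll enlarge both areas.

```bash
cat > h.py <<'E'
import cv2,pickle,numpy as np
from rig import ctrl
def load(n): return pickle.load(open(n+".pkl","rb"))
def px2w(c,uv,z):
    R=cv2.Rodrigues(np.array(c["rvec"],float))[0];t=np.array(c["tvec"],float).ravel()
    uv=np.atleast_2d(np.array(uv,float));d=np.c_[uv,np.ones(len(uv))]@np.linalg.inv(c["intrinsics"]).T@R
    o=-R.T@t
    return o+d*((z-o[2])/d[:,2])[:,None]
def w2px(c,P): return cv2.projectPoints(np.atleast_2d(np.array(P,float)),np.array(c["rvec"],float),np.array(c["tvec"],float),np.array(c["intrinsics"]),None)[0].reshape(-1,2)
def snap(n,tag):
    c=ctrl.capture(n);pickle.dump(c,open(f"{n}{tag}.pkl","wb"));cv2.imwrite(f"pics/{n}{tag}.png",c["image"][:,:,::-1]);return c
def crop(c,x0,y0,w,h,s): return cv2.resize(c["image"][y0:y0+h,x0:x0+w,::-1],None,fx=s,fy=s,interpolation=cv2.INTER_CUBIC)
E
python3 - <<'E'
from h import *
c=load("top0")
a=crop(c,380,175,160,110,5);a=cv2.resize(a,(640,440)) if 0 else a
cv2.imwrite("pics/caseT.png",a)
cv2.imwrite("pics/slabT.png",crop(c,150,205,160,100,5))
print(w2px(c,[[155,501,230],[0,0,0]]))
print(px2w(c,[[393,203],[507,186],[518,240],[404,260]],52).round())
print(px2w(c,[[440,272],[490,265]],41).round())
print(px2w(c,[[163,291],[308,264]],10).round())
E
```

```text
[[ 41.00071605 448.38078125]
 [340.82428648 495.55728194]]
[[ 589. -113.   52.]
 [ 622. -348.   52.]
 [ 510. -365.   52.]
 [ 472. -133.   52.]]
[[ 447. -207.   41.]
 [ 461. -309.   41.]]
[[416. 364.  10.]
 [469.  62.  10.]]
```

View pics/caseT.png

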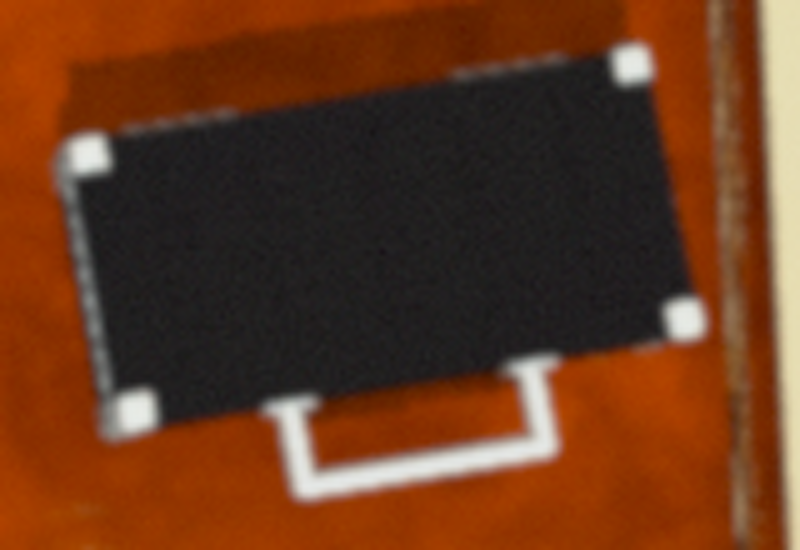

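View pics/slabT.png

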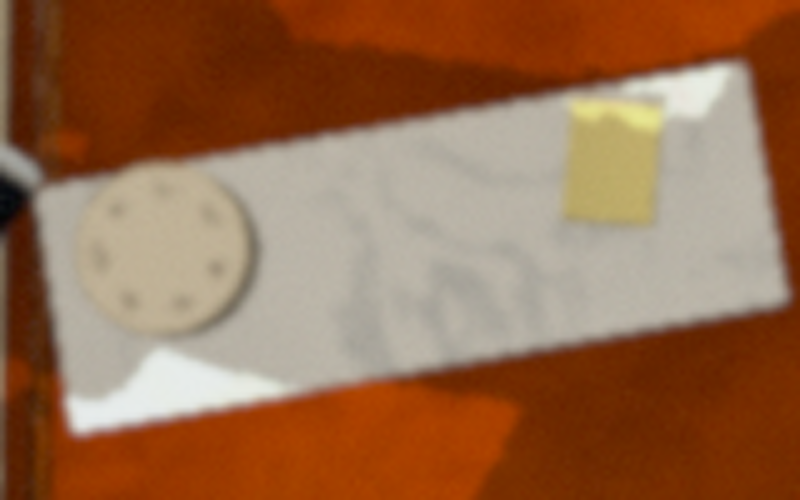

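Case crop (5x from 380,175): lid-top corners at about (72,137), (648,45), (706,338), (116,434), bar centreline from (308,487) to (548,446). Slab crop (5x from 150,205): corners at about (38,188), (748,60), (790,302), (72,436). I'll fit rectangles of the known sizes to these.

```bash
cat >> h.py <<'E'
from scipy.optimize import least_squares
def fit(c,uv,local,g):
    local=np.array(local,float)
    def P(p): 
        ca,sa=np.cos(p[2]),np.sin(p[2]);return np.c_[p[0]+local[:,0]*ca-local[:,1]*sa,p[1]+local[:,0]*sa+local[:,1]*ca,local[:,2]]
    r=least_squares(lambda p:(w2px(c,P(p))-uv).ravel(),g,x_scale=[100,100,1]);return r.x,np.abs(r.fun).max()
E
python3 - <<'E'
from h import *
c=load("top0")
f=lambda L,x,y:(np.array(L)+.5)/5-.5+[x,y]
uc=f([[72,137],[648,45],[706,338],[116,434],[308,487],[548,446]],380,175)
loc=[[60,120,52],[60,-120,52],[-60,-120,52],[-60,120,52],[-94,47,41],[-94,-47,41]]
print(fit(c,uc,loc,[550,-240,0]))
us=f([[38,188],[748,60],[790,302],[72,436]],150,205)
ls=[[52,151.5,10],[52,-151.5,10],[-52,-151.5,10],[-52,151.5,10]]
p,e=fit(c,us,ls,[490,210,0]);print(p,e)
ca,sa=np.cos(p[2]),np.sin(p[2]);print("front",p[0]-52*ca,p[1]-52*sa)
# bean
print(px2w(c,[[313,277],[361,274],[337,264],[337,287]],12).round())
E
```

```text
(array([ 5.47973798e+02, -2.42905277e+02,  1.50941599e-01]), np.float64(2.099110317449515))
[4.91816884e+02 2.20582761e+02 1.70558542e-01] 0.46344340472933254
front 440.57139750236485 211.75665461182624
[[441.  52.  12.]
 [446. -48.  12.]
 [468.   1.  12.]
 [420.   2.  12.]]
```

```bash
python3 - <<'E'
from h import *
c=load("top0")
f=lambda L,x,y:(np.array(L)+.5)/5-.5+[x,y]
uc=f([[72,137],[648,45],[706,338],[116,434],[308,487],[548,446]],380,175)
loc=np.array([[60,120,52],[60,-120,52],[-60,-120,52],[-60,120,52],[-94,47,41],[-94,-47,41]],float)
def W(p): 
    ca,sa=np.cos(p[2]),np.sin(p[2]);return np.c_[p[0]+loc[:,0]*ca-loc[:,1]*sa,p[1]+loc[:,0]*sa+loc[:,1]*ca,loc[:,2]]
p,_=fit(c,uc,loc,[550,-240,0])
print((w2px(c,W(p))-uc).round(1))
s=load("scene0")
cr=crop(s,390,230,160,110,5)
for q in w2px(s,W(p)): cv2.circle(cr,tuple(np.int32((q-[390,230]+.5)*5)),4,(0,255,0),1)
cv2.imwrite("pics/caseS.png",cr)
for z in (41,): print(px2w(c,uc[4:],41))
E
```

```text
[[-0.1  0.7]
 [-0.   0.6]
 [ 0.  -0.6]
 [ 1.6 -0.8]
 [ 0.6 -0.3]
 [-2.1  0.5]]
[[ 447.3620475  -209.36521626   41.        ]
 [ 463.0286738  -307.82868977   41.        ]]
```

View pics/caseS.png

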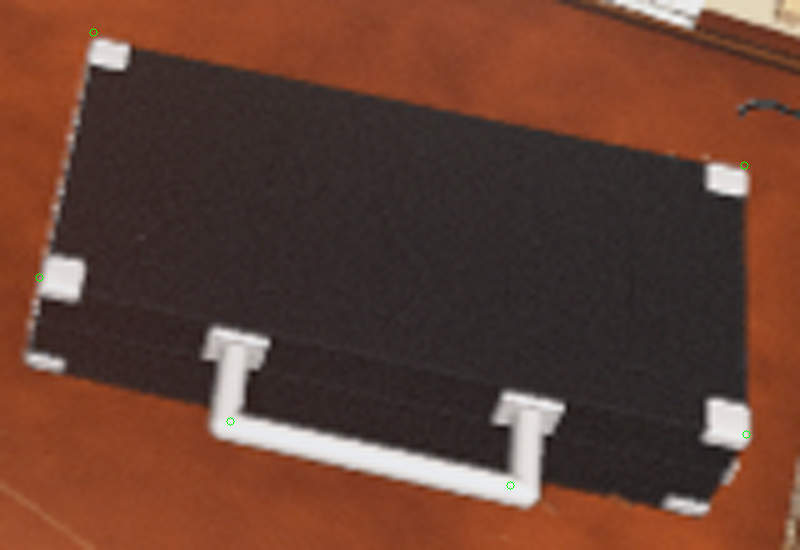

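Scene crop: lid corners at about (92,38) and (748,168), bar ends at about (223,428) and (530,491). The predicted points are within about 2 px. I'll refit jointly with the bar half-length at 48–50 mm.

```bash
python3 - <<'E'
from h import *
c=load("top0");s=load("scene0")
f=lambda L,x,y:(np.array(L)+.5)/5-.5+[x,y]
uc=f([[72,137],[648,45],[706,338],[116,434],[308,487],[548,446]],380,175)
us=f([[92,38],[748,168],[223,428],[530,491]],390,230)
def W(p,l):
    l=np.array(l,float);ca,sa=np.cos(p[2]),np.sin(p[2]);return np.c_[p[0]+l[:,0]*ca-l[:,1]*sa,p[1]+l[:,0]*sa+l[:,1]*ca,l[:,2]]
b=49
l1=[[60,120,52],[60,-120,52],[-60,-120,52],[-60,120,52],[-94,b,41],[-94,-b,41]]
l2=[l1[0],l1[1],l1[4],l1[5]]
R=lambda p:np.r_[(w2px(c,W(p,l1))-uc).ravel(),(w2px(s,W(p,l2))-us).ravel()]
r=least_squares(R,[550,-240,.15],x_scale=[100,100,1],loss="soft_l1");p=r.x
print(p,R(p).reshape(-1,2).round(1).tolist())
for n,q in dict(handle=[-94,0,41],hinge=[60,0,30]).items(): print(n,W(p,[q]).round(1))
# slab in scene check
us=px2w(s,w2px(s,[[440.6,211.8,10]]),10)
E
```

```text
[ 5.47131893e+02 -2.43682252e+02  1.54741903e-01] [[0.3, 1.4], [0.2, 0.8], [0.5, -0.4], [2.1, -0.2], [0.2, 0.3], [-0.6, 0.6], [0.3, -0.6], [-0.6, -0.3], [0.7, -1.1], [-2.1, -0.5]]
handle [[ 454.3 -258.2   41. ]]
hinge [[ 606.4 -234.4   30. ]]
```

```bash
cat >> h.py <<'E'
from scipy.spatial.transform import Rotation as Ro
def to(target,yaw=None):
    s=ctrl.sense();w,x,y,z=s["ee_rot"];R=Ro.from_quat([x,y,z,w])
    print("t",round(s["time_s"],2),"pos",s["eef_pos"].round(1),"F",s["force"].round(1),"grip",round(s["grip_width"],3),round(s["grip_force"],1),"q",s["joints"].round(2))
    print("tool z",R.as_matrix()[:,2].round(3),"y",R.as_matrix()[:,1].round(3))
    print("shift",R.inv().apply(np.array(target)-s["eef_pos"]).round(1))
    if yaw is not None:
        Y=np.array([np.cos(yaw),np.sin(yaw),0]);Y=Y if Y@R.as_matrix()[:,1]>0 else -Y
        Z=np.array([0,0,-1.]);T=Ro.from_matrix(np.c_[np.cross(Y,Z),Y,Z])
        print("turn",(np.degrees((R.inv()*T).as_rotvec())/6).round(2))
E
python3 -m inch '0 0 0 0 0 1.065;0 0 0 0 0 1.065;0 0 0 0 0 1.065;0 0 0 0 0 1.065;0 0 0 0 0 1.065;0 0 0 0 0 1.065;0 0 0 0 0 1.065;0 0 0 0 0 1.065;0 0 0 0 0 1.065;0 0 0 0 0 1.065'
python3 -m inch '-39.8 8.9 0 0 0 0;-39.8 8.9 0 0 0 0;-39.8 8.9 0 0 0 0;-39.8 8.9 0 0 0 0;-39.8 8.9 0 0 0 0;-39.8 8.9 0 0 0 0;-39.8 8.9 0 0 0 0;-39.8 8.9 0 0 0 0;-39.8 8.9 0 0 0 0;-39.8 8.9 0 0 0 0' 0.3 20
python3 -m inch '-39.8 8.9 0 0 0 0;-39.8 8.9 0 0 0 0;-39.8 8.9 0 0 0 0;-39.8 8.9 0 0 0 0;-39.8 8.9 0 0 0 0;-39.8 8.9 0 0 0 0;-39.8 8.9 0 0 0 0;-39.8 8.9 0 0 0 0;-39.8 8.9 0 0 0 0;-39.8 8.9 0 0 0 0'
python3 -c "
from h import *
to([454.5,-258,25],.155)"
```

```text
time_s: 0.93
eef_pos: [155.5, 501.3, 231.0]
ee_rot: [0.0, 0.652, 0.758, -0.0]
force: [-0.3, -0.2, 0.3]
grip_width: 0.999
grip_force: 0.0
time_s: 1.77
eef_pos: [304.8, 120.1, 231.3]
ee_rot: [0.0, 0.65, 0.76, 0.0]
force: [1.8, 0.1, -0.0]
grip_width: 0.299
grip_force: 0.0
time_s: 2.6
eef_pos: [454.3, -259.6, 230.9]
ee_rot: [-0.0, 0.651, 0.759, 0.0]
force: [0.8, 1.2, -0.9]
grip_width: 0.301
grip_force: 0.0
t 2.6 pos [ 454.3 -259.6  230.9] F [ 0.8  1.2 -0.9] grip 0.301 0.0 q [-0.74  0.31  1.5   0.    1.33 -0.9 ]
tool z [-0.     0.001 -1.   ] y [ 0.988  0.154 -0.   ]
shift [  1.5   0.5 205.9]
turn [-0.   -0.01 -0.01]
```

```bash
python3 -m inch '0 0 30 0 0 0;0 0 30 0 0 0;0 0 30 0 0 0;0 0 30 0 0 0;0 0 25 0 0 0;0 0 20 0 0 0;0 0 15 0 0 0;0 0 15 0 0 0;0 0 10 0 0 0;0 0 4 0 0 0'
python3 -m inch '0 0 0 0 0 0;0 0 0 0 0 0;0 0 0 0 0 0;0 0 0 0 0 0;0 0 0 0 0 0;0 0 0 0 0 0;0 0 0 0 0 0;0 0 0 0 0 0;0 0 0 0 0 0;0 0 0 0 0 0' 0 25
python3 - <<'E'
from h import *
to([454.5,-258,22],.155)
H=np.array([606.4,-234.4,30]);u=np.array([np.cos(.155),np.sin(.155)])
s=ctrl.sense();p=s["eef_pos"]+[0,0,19]
r=np.hypot((p-H)[:2]@u,p[2]-30)
print("r",r)
a0=np.arctan2(p[2]-30,-(p-H)[:2]@u);prev=None
for th in np.r_[0,np.linspace(.087,1.83,21)]:
    v=np.array([-r*np.cos(a0+th),r*np.sin(a0+th)])
    if prev is not None: print(round(th,2),(v-prev).round(1))
    prev=v
E
```

```text
time_s: 3.43
eef_pos: [453.5, -257.1, 20.8]
ee_rot: [-0.001, 0.65, 0.76, 0.0]
force: [0.1, 0.2, 0.6]
grip_width: 0.299
grip_force: 0.0
time_s: 4.27
eef_pos: [454.7, -257.5, 22.9]
ee_rot: [0.001, 0.65, 0.76, 0.0]
force: [3.8, 2.4, -1.3]
grip_width: 0.106
grip_force: 24.7
t 4.27 pos [ 454.7 -257.5   22.9] F [ 3.8  2.4 -1.3] grip 0.106 24.7 q [-0.74  0.57  1.72  0.    0.85 -0.9 ]
tool z [ 0.001 -0.    -1.   ] y [0.988 0.154 0.001]
shift [-0.4 -0.3  0.9]
turn [ 0.01  0.01 -0.  ]
r 153.9195122791786
0.09 [ 1.6 13.3]
0.17 [ 2.8 13.1]
0.26 [ 3.9 12.8]
0.35 [ 5.  12.4]
0.44 [ 6.1 12. ]
0.52 [ 7.1 11.4]
0.61 [ 8.  10.7]
0.7 [ 9. 10.]
0.78 [9.8 9.2]
0.87 [10.5  8.3]
0.96 [11.2  7.3]
1.05 [11.8  6.3]
1.13 [12.3  5.3]
1.22 [12.7  4.2]
1.31 [13.1  3.1]
1.39 [13.3  1.9]
1.48 [13.4  0.7]
1.57 [13.4 -0.4]
1.66 [13.3 -1.6]
1.74 [13.1 -2.7]
1.83 [12.8 -3.9]
```

```bash
python3 -m inch '0 1.6 -13.3 0 0 0;0 2.8 -13.1 0 0 0;0 3.9 -12.8 0 0 0;0 5 -12.4 0 0 0;0 6.1 -12 0 0 0;0 7.1 -11.4 0 0 0;0 8 -10.7 0 0 0;0 9 -10 0 0 0;0 9.8 -9.2 0 0 0;0 10.5 -8.3 0 0 0'
python3 -c "
from h import *
to([553.5,-242,120],.155); snap('scene',1)"
```

```text
time_s: 5.1
eef_pos: [516.4, -248.0, 137.2]
ee_rot: [-0.001, 0.65, 0.76, -0.001]
force: [-4.3, 0.3, 2.8]
grip_width: 0.105
grip_force: 24.8
t 5.1 pos [ 516.4 -248.   137.2] F [-4.3  0.3  2.8] grip 0.105 24.8 q [-0.65  0.5   1.47 -0.    1.17 -0.81]
tool z [-0.002 -0.001 -1.   ] y [ 0.988  0.154 -0.002]
shift [ 0.2 37.6 17.1]
turn [-0.02  0.   -0.  ]
```

View pics/scene1.png

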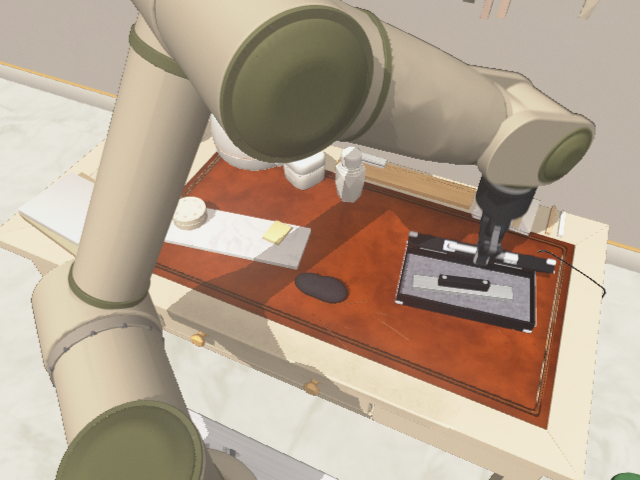

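The lid is about half open with the bar in the fingers. The straightedge is in view in the case, with its grip at about (463,282). I'll continue the arc.

```bash
python3 -m inch '0 11.2 -7.3 0 0 0;0 11.8 -6.3 0 0 0;0 12.3 -5.3 0 0 0;0 12.7 -4.2 0 0 0;0 13.1 -3.1 0 0 0;0 13.3 -1.9 0 0 0;0 13.4 -0.7 0 0 0;0 13.4 0.4 0 0 0;0 13.3 1.6 0 0 0;0 13.1 2.7 0 0 0'
python3 -m inch '0 12.8 3.9 0 0 0;0 0 0 0 0 0;0 0 0 0 0 0;0 0 0 0 0 0;0 0 0 0 0 0;0 0 0 0 0 0;0 0 0 0 0 0;0 0 0 0 0 0;0 0 0 0 0 0;0 0 0 0 0 0' -
python3 -c "
from h import *
to([606.4+38*.988,-234.4+38*.154,160],.155)"
```

```text
time_s: 5.98
eef_pos: [643.6, -228.3, 160.6]
ee_rot: [0.0, 0.65, 0.76, -0.0]
force: [0.4, 0.9, 5.2]
grip_width: 0.107
grip_force: 26.3
time_s: 6.82
eef_pos: [656.1, -226.2, 156.5]
ee_rot: [0.001, 0.65, 0.76, 0.0]
force: [2.1, 1.0, 6.2]
grip_width: 0.105
grip_force: 26.5
t 6.82 pos [ 656.1 -226.2  156.5] F [2.1 1.  6.2] grip 0.105 26.5 q [-0.5   0.75  1.    0.    1.39 -0.66]
tool z [ 0.001 -0.001 -1.   ] y [0.988 0.154 0.001]
shift [ -0.4 -12.3  -3.5]
turn [ 0.01  0.01 -0.  ]
```

Lid at about 1.83 rad. Now release and lift clear.

```bash
python3 -m inch '0 0 0 0 0 0;0 0 0 0 0 0;0 0 0 0 0 0;0 0 0 0 0 0;0 0 0 0 0 0;0 0 -10 0 0 0;0 0 -15 0 0 0;0 0 -15 0 0 0;0 0 -15 0 0 0;0 0 -15 0 0 0' 0.6
python3 -m inch '0 -20 -10 0 0 0;0 -30 0 0 0 0;0 -40 0 0 0 0;0 -40 0 0 0 0;0 -40 0 0 0 0;0 -40 0 0 0 0;0 -40 0 0 0 0;0 -20 0 0 0 0;0 0 0 0 0 0;0 0 0 0 0 0'
python3 - <<'E'
from h import *
to([560,-240,150],.155)
c=snap('top',2);d=snap('scene',2)
a=cv2.resize(crop(c,370,120,170,150,3),(400,353));b=crop(d,380,180,200,160,2)
o=np.zeros((353,800,3),np.uint8);o[:,:400]=a;o[:320,400:]=b
cv2.imwrite('pics/both2.png',o)
E
```

```text
time_s: 7.65
eef_pos: [655.8, -226.2, 227.3]
ee_rot: [0.0, 0.65, 0.76, -0.0]
force: [1.2, 0.9, -0.6]
grip_width: 0.604
grip_force: 0.0
time_s: 8.48
eef_pos: [388.8, -268.2, 236.8]
ee_rot: [0.001, 0.651, 0.759, -0.0]
force: [-0.1, 0.7, 0.1]
grip_width: 0.598
grip_force: 0.0
t 8.48 pos [ 388.8 -268.2  236.8] F [-0.1  0.7  0.1] grip 0.598 0.0 q [-0.85  0.19  1.64  0.    1.31 -1.01]
tool z [ 0.001 -0.001 -1.   ] y [0.988 0.153 0.001]
shift [  1.9 173.4  87. ]
turn [ 0.01  0.01 -0.02]
```

View pics/both2.png

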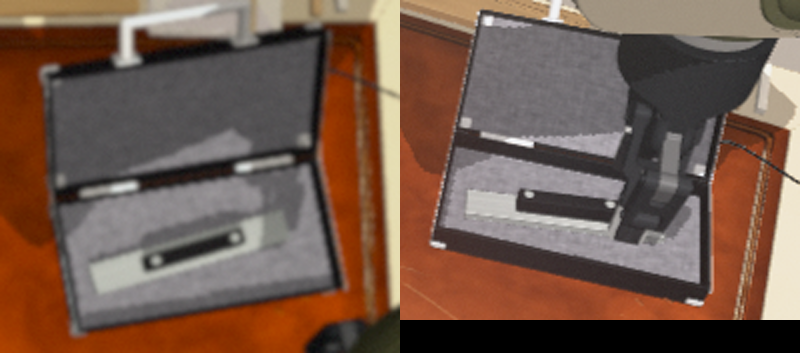

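The lid is fully open. In the top view (left panel) the blade runs from about (93,278) to (283,228) and the grip is in the middle. I'll enlarge it for a grasp measurement.

```bash
python3 - <<'E'
from h import *
c=load('top2');cv2.imwrite('pics/se.png',crop(c,400,200,100,55,8))
E
```

```text
(no output)
```

View pics/se.png

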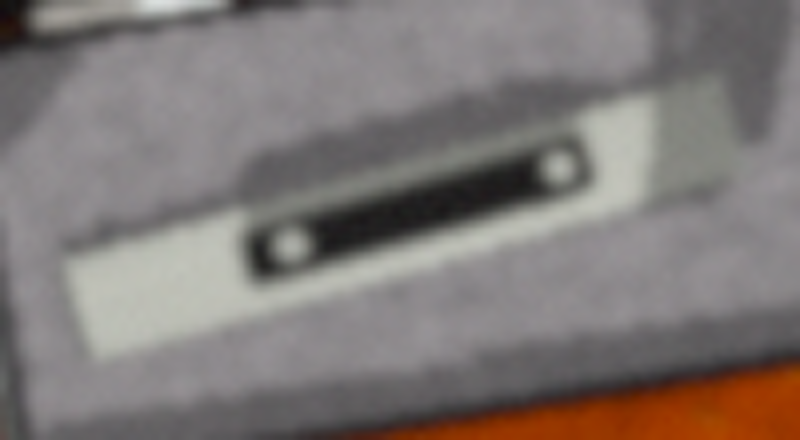

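Blade corners in this 8x crop (origin 400,200): (64,255), (720,72), (742,178), (97,360). Grip-top corners: (247,238), (580,138), (592,185), (258,282).

```bash
python3 - <<'E'
from h import *
c=load('top2')
f=lambda L:(np.array(L)+.5)/8-.5+[400,200]
u=f([[64,255],[720,72],[742,178],[97,360],[247,238],[580,138],[592,185],[258,282]])
l=[[14,90,22],[14,-90,22],[-14,-90,22],[-14,90,22],[7,45,42],[7,-45,42],[-7,-45,42],[-7,45,42]]
for k in (slice(0,8),slice(0,4),slice(4,8)): 
  p,e=fit(c,u[k],l[k],[540,-240,.27]);print(p,e)
p,e=fit(c,u,l,[540,-240,.27])
to([p[0],p[1],14],p[2])
E
```

```text
[ 5.42251284e+02 -2.35292381e+02  2.65137318e-01] 1.0649294885938048
[ 5.42912822e+02 -2.36049442e+02  2.62525003e-01] 1.2040727646907499
[ 5.41611226e+02 -2.34560331e+02  2.75422116e-01] 0.5267901590366364
t 8.58 pos [ 389.8 -267.8  236.2] F [-0.5  0.5  0.7] grip 0.6 0.0 q [-0.85  0.19  1.64  0.    1.31 -1.01]
tool z [ 0.001 -0.001 -1.   ] y [0.988 0.154 0.001]
shift [  8.8 155.6 222.3]
turn [ 0.01  0.01 -1.05]
```

```bash
python3 -m inch '2.2 38.9 0 0 0 0;2.2 38.9 0 0 0 0;2.2 38.9 0 0 0 0;2.2 38.9 0 0 0 0;0 0 30 0 0 -1.05;0 0 30 0 0 0;0 0 30 0 0 0;0 0 30 0 0 0;0 0 20 0 0 0;0 0 0 0 0 0' 0.5 60
python3 -c "
from h import *
to([542.2,-235.3,24.5],.267)"
```

```text
time_s: 9.42
eef_pos: [540.5, -233.1, 91.0]
ee_rot: [-0.004, 0.607, 0.795, -0.0]
force: [0.1, 0.4, 0.1]
grip_width: 0.498
grip_force: 0.0
t 9.42 pos [ 540.5 -233.1   91. ] F [0.1 0.4 0.1] grip 0.498 0.0 q [-0.61  0.59  1.46  0.    1.1  -0.87]
tool z [-0.007  0.005 -1.   ] y [ 0.965  0.263 -0.005]
shift [-2.9  1.4 66.5]
turn [-0.05 -0.06 -0.01]
```

```bash
python3 -m inch '-2.5 1 0 0 0 0;0 0 12 0 0 0;0 0 12 0 0 0;0 0 12 0 0 0;0 0 10 0 0 0;0 0 8 0 0 0;0 0 6 0 0 0;0 0 0 0 0 0;0 0 0 0 0 0;0 0 0 0 0 0'
python3 -c "
from h import *
to([542.2,-235.3,24.5],.267)"
```

```text
time_s: 10.25
eef_pos: [543.4, -237.4, 36.2]
ee_rot: [0.0, 0.608, 0.794, 0.0]
force: [0.2, 0.2, 0.3]
grip_width: 0.5
grip_force: 0.0
t 10.25 pos [ 543.4 -237.4   36.2] F [0.2 0.2 0.3] grip 0.5 0.0 q [-0.61  0.67  1.49  0.    0.98 -0.87]
tool z [ 0.001 -0.001 -1.   ] y [0.965 0.262 0.001]
shift [ 2.4 -0.6 11.7]
turn [ 0.01  0.01 -0.02]
```

```bash
python3 -m inch '2 -0.5 0 0 0 0;0 0 5 0 0 0;0 0 4 0 0 0;0 0 2.5 0 0 0;0 0 0 0 0 0;0 0 0 0 0 0;0 0 0 0 0 0;0 0 0 0 0 0;0 0 0 0 0 0;0 0 0 0 0 0'
python3 -m inch '0 0 0 0 0 0;0 0 0 0 0 0;0 0 0 0 0 0;0 0 0 0 0 0;0 0 0 0 0 0;0 0 0 0 0 0;0 0 0 0 0 0;0 0 0 0 0 0;0 0 0 0 0 0;0 0 0 0 0 0' 0 60
python3 -m inch '0 0 -4 0 0 0;0 0 -8 0 0 0;0 0 -10 0 0 0;0 0 -15 0 0 0;0 0 -15 0 0 0;0 0 -18 0 0 0;0 0 -10 0 0 0;0 0 0 0 0 0;0 0 0 0 0 0;0 0 0 0 0 0' 0 60
python3 - <<'E'
from h import *
to([542.2,-235.3,104],.267)
E
```

```text
time_s: 11.08
eef_pos: [542.1, -235.4, 24.3]
ee_rot: [0.0, 0.608, 0.794, -0.0]
force: [-0.3, -0.4, 0.3]
grip_width: 0.503
grip_force: 0.0
time_s: 11.92
eef_pos: [542.2, -235.5, 24.4]
ee_rot: [0.0, 0.608, 0.794, 0.0]
force: [0.3, 1.3, 6.4]
grip_width: 0.144
grip_force: 61.3
time_s: 12.75
eef_pos: [541.6, -235.1, 103.2]
ee_rot: [-0.001, 0.608, 0.794, -0.0]
force: [-0.1, 0.3, -3.6]
grip_width: 0.143
grip_force: 60.2
t 12.75 pos [ 541.6 -235.1  103.2] F [-0.1  0.3 -3.6] grip 0.143 60.2 q [-0.61  0.58  1.45  0.    1.12 -0.87]
tool z [-0.001  0.001 -1.   ] y [ 0.965  0.262 -0.001]
shift [-0.3  0.5 -0.8]
turn [-0.01 -0.01 -0.02]
```

```bash
python3 -m inch '0 0 0 0 0 0.9;15 -1.6 0 0 0 0;30 -3.2 0 0 0 0;35 -3.7 0 0 0 0;35 -3.7 0 0 0 0;35 -3.7 0 0 0 0;35 -3.7 0 0 0 0;35 -3.7 0 0 0 0;35 -3.7 0 0 0 0;35 -3.7 0 0 0 0'
python3 -m inch '35 -3.7 0 0 0 0;35 -3.7 0 0 0 0;35 -3.7 0 0 0 0;30 -3.2 0 0 0 0;20 -2.1 0 0 0 0;10 -1 0 0 0 0;0 0 0 0 0 0;0 0 0 0 0 0;0 0 0 0 0 0;0 0 0 0 0 0'
python3 - <<'E'
from h import *
to([416,207.5,30],.1706)
c=snap('top',3);d=snap('scene',3)
cv2.imwrite('pics/place3.png',np.vstack([crop(c,140,200,200,110,4)[:300],crop(d,100,180,267,100,3)[:300,:800]]))
E
```

```text
time_s: 13.58
eef_pos: [461.4, 46.7, 103.4]
ee_rot: [-0.001, 0.644, 0.765, -0.0]
force: [0.5, -0.7, -3.3]
grip_width: 0.152
grip_force: 60.2
time_s: 14.42
eef_pos: [417.9, 203.8, 104.0]
ee_rot: [-0.0, 0.645, 0.764, -0.0]
force: [0.2, -0.2, -3.4]
grip_width: 0.149
grip_force: 60.2
t 14.42 pos [417.9 203.8 104. ] F [ 0.2 -0.2 -3.4] grip 0.149 60.2 q [ 0.2   0.33  1.84 -0.    0.97  0.03]
tool z [-0. -0. -1.] y [ 0.986  0.168 -0.   ]
shift [ 4.  -1.2 74. ]
turn [-0.    0.   -0.02]
```

View pics/place3.png

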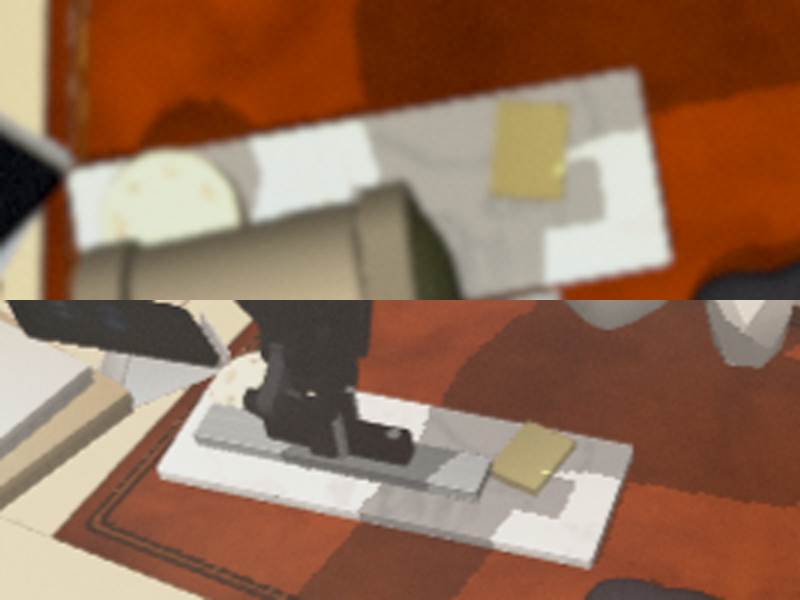

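The straightedge hangs level in the gripper, along the slab and above it in the scene view. Next I'll lower it in front of the slab edge.

```bash
python3 -m inch '0 0 12 0 0 0;0 0 15 0 0 0;0 0 15 0 0 0;0 0 15 0 0 0;0 0 12 0 0 0;0 0 8 0 0 0;0 0 7 0 0 0;0 0 4 0 0 0;0 0 2 0 0 0;0 0 0 0 0 0'
python3 -m inch '0 1 0 0 0 0;0 1 0 0 0 0;0 1 0 0 0 0;0 1 0 0 0 0;0 1 0 0 0 0;0 1 0 0 0 0;0 0 0 0 0 0;0 0 0 0 0 0;0 0 0 0 0 0;0 0 0 0 0 0'
python3 - <<'E'
from h import *
to([440.6-14.3*.9855,211.8-14.3*.17,12.4],.1706)
E
```

```text
time_s: 15.35
eef_pos: [417.6, 204.8, 14.2]
ee_rot: [0.0, 0.644, 0.765, 0.0]
force: [0.0, 0.1, -4.3]
grip_width: 0.145
grip_force: 60.2
time_s: 16.18
eef_pos: [423.4, 205.8, 14.2]
ee_rot: [-0.0, 0.644, 0.765, -0.0]
force: [0.3, -0.1, -3.9]
grip_width: 0.146
grip_force: 60.2
t 16.18 pos [423.4 205.8  14.2] F [ 0.3 -0.1 -3.9] grip 0.146 60.2 q [0.2  0.5  1.88 0.   0.76 0.03]
tool z [-0.  0. -1.] y [ 0.986  0.17  -0.   ]
shift [3.  3.7 1.8]
turn [-0. -0. -0.]
```

```bash
python3 -m inch '0 1 0 0 0 0;0 1 0 0 0 0;0 0.5 0.6 0 0 0;0 0.3 0 0 0 0;0 0.3 0 0 0 0;0 0.3 0 0 0 0;0 0.3 0 0 0 0;0 0 0 0 0 0;0 0 0 0 0 0;0 0 0 0 0 0'
python3 -c "
from h import *
to([426.5,209.4,12.4],.1706);print(ctrl.sense()['wrist_torque'])"
```

```text
time_s: 17.02
eef_pos: [426.8, 206.4, 13.5]
ee_rot: [-0.0, 0.644, 0.765, -0.0]
force: [-1.7, 0.2, -3.9]
grip_width: 0.146
grip_force: 60.2
t 17.02 pos [426.8 206.4  13.5] F [-1.7  0.2 -3.9] grip 0.146 60.2 q [0.2  0.51 1.87 0.   0.76 0.03]
tool z [-0.001 -0.    -1.   ] y [ 0.986  0.169 -0.001]
shift [3.  0.2 1.1]
turn [-0.01 -0.   -0.  ]
[-0.05609947  0.36150597 -0.14326698]
```

Light contact is just beginning, as predicted. I'll push a little more.

```bash
python3 -m inch '0 0.4 0 0 0 0;0 0.4 0 0 0 0;0 0.4 0 0 0 0;0 0.4 0 0 0 0;0 0 0 0 0 0;0 0 0 0 0 0;0 0 0 0 0 0;0 0 0 0 0 0;0 0 0 0 0 0;0 0 0 0 0 0'
python3 -c "
from h import *
to([426.5,209.4,12.4],.1706);print(ctrl.sense()['wrist_torque'])"
```

```text
time_s: 17.85
eef_pos: [426.8, 206.4, 13.2]
ee_rot: [-0.001, 0.644, 0.765, -0.002]
force: [-8.1, -2.5, 1.5]
grip_width: 0.143
grip_force: 60.8
t 17.85 pos [426.8 206.4  13.2] F [-8.1 -2.5  1.5] grip 0.143 60.8 q [ 0.2   0.51  1.87 -0.    0.76  0.03]
tool z [-0.005 -0.001 -1.   ] y [ 0.985  0.17  -0.005]
shift [3.  0.2 0.8]
turn [-0.04  0.    0.  ]
[-0.23759761  1.47299791 -0.17507921]
```

Firm contact at the predicted place. Now ease off, set down, release and retreat upward.

```bash
python3 -m inch '0 -0.8 0 0 0 0;0 0 0.5 0 0 0;0 0 0.4 0 0 0;0 0 0 0 0 0;0 0 0 0 0 0;0 0 0 0 0 0;0 0 0 0 0 0;0 0 0 0 0 0;0 0 0 0 0 0;0 0 0 0 0 0'
python3 -m inch '0 0 0 0 0 0;0 0 0 0 0 0;0 0 0 0 0 0;0 0 0 0 0 0;0 0 0 0 0 0;0 0 -2 0 0 0;0 0 -5 0 0 0;0 0 -10 0 0 0;0 0 -20 0 0 0;0 0 -20 0 0 0' 0.45
python3 -m inch '0 0 -30 0 0 0;0 0 -30 0 0 0;0 0 -30 0 0 0;-35 0 -20 0 0 0;-40 0 0 0 0 0;-40 0 0 0 0 0;-40 0 0 0 0 0;-40 0 0 0 0 0;-40 0 0 0 0 0;-40 0 0 0 0 0'
python3 - <<'E'
from h import *
to([426.5,209.4,12.4],.1706)
c=snap('top',4);d=snap('scene',4)
cv2.imwrite('pics/place4.png',np.vstack([crop(c,150,210,200,75,4),crop(d,100,160,267,100,3)[:,:800]]))
E
```

```text
time_s: 18.68
eef_pos: [426.8, 206.4, 12.5]
ee_rot: [-0.001, 0.644, 0.765, -0.001]
force: [-6.2, -0.5, -0.7]
grip_width: 0.151
grip_force: 60.5
time_s: 19.52
eef_pos: [427.7, 206.5, 70.9]
ee_rot: [-0.0, 0.644, 0.765, -0.0]
force: [-0.5, 0.9, 0.1]
grip_width: 0.45
grip_force: 0.0
time_s: 20.35
eef_pos: [474.4, -66.4, 180.9]
ee_rot: [0.001, 0.644, 0.765, 0.0]
force: [-0.1, 0.7, -0.4]
grip_width: 0.449
grip_force: 0.0
t 20.35 pos [474.4 -66.4 180.9] F [-0.1  0.7 -0.4] grip 0.449 0.0 q [-0.38  0.26  1.71  0.    1.17 -0.55]
tool z [ 0.001 -0.    -1.   ] y [0.986 0.17  0.001]
shift [280.1  -0.6 168.3]
turn [ 0.01  0.01 -0.  ]
```

View pics/place4.png

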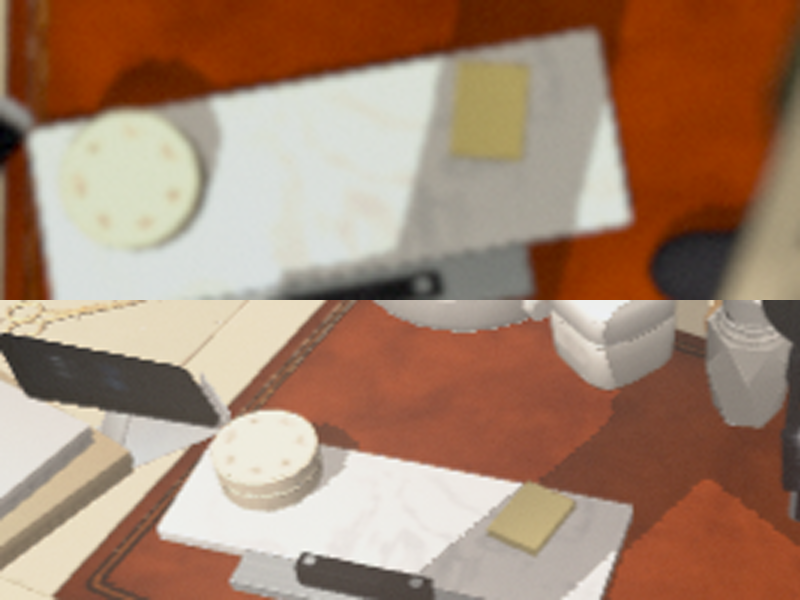

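The straightedge lies flat, grip up, along the slab's front edge (top panel: blade end at about (530,270)) and the other objects look unmoved. The crop cut off the lower part, so I'll check the seam numerically across the edge.

```bash
python3 - <<'E'
from h import *
c=load('top4');im=c["image"].astype(np.float32)
o=im[:,:,0]-im[:,:,2]
u=np.array([.9855,.1697]);v=np.array([-.1697,.9855]);F=np.array([440.6,211.8])
X=np.arange(-40,11,4)
print("x",X)
for y in range(-105,96,20):
    P=np.array([[*(F+x*u+y*v),10] for x in X]);q=w2px(c,P).astype(np.float32)
    print(y,cv2.remap(o,q[:,0].copy(),q[:,1].copy(),cv2.INTER_LINEAR).ravel().round().astype(int))
E
```

```text
x [-40 -36 -32 -28 -24 -20 -16 -12  -8  -4   0   4   8]
-105 [146 132 115 102  97  96  94  92  92  80  28  17  17]
-85 [98 97 86 27  5  3  3  4  3  4 10 17 18]
-65 [97 97 88 29  5  3  4  4  4  5 10 14 17]
-45 [102 100  89  33   6   3   1   1   1   2   9  13  14]
-25 [110 109  99  32   5   1  -1   1   1   4  11  15  12]
-5 [142 150 143  44   7   5  -1   1   2   4   9  12  10]
15 [152 153 138  53   9   6   0   2   1   4  10  13   5]
35 [149 146 132  50  10   4   3   5   4   4   7   3   0]
55 [147 148 138  47   9   6   6   7   6   6  -2  -5  -3]
75 [145 147 133  45   8   6   5   6   7   7   5   7   7]
95 [140 141 142 141 140 140 142 142 141 119  36   4  -2]
```

No desk shows between blade and slab anywhere along the length, and the blade's outer edge is parallel to the slab edge. The blade spans roughly y −95 to +85 mm on the edge, so it is fully backed. Handing in.

```bash
python3 -c "
from rig import ctrl
print(ctrl.finish_job())"
```

```text
the job is handed in; nothing more can be done
None
```

I opened the lid, which stayed open at its stop, and laid the straightedge grip up and flush along the slab's front edge. I handed the job in at about 20 s; no verdict came back.

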